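# Screw the jug lid to its pouring position

### The arm

A 6-joint arm with a two-finger parallel gripper is mounted at the origin on a cart in front of the work surface, level with it; the furniture and walls round the work are solid. World frame = base frame: x ahead of the robot, y to its left, z up, the work surface at z = 0. Lengths are in mm, angles in rad, forces in N, time in s.
With the tool pointing down it reaches from about 375 to 900 mm from the base axis. Payload 3.1 kg.
Tool frame: the origin (TCP) lies at the very end of the fingers, on their centre line; the grasp point (between the pads) lies 19 mm behind it; z points along the fingers, y is the direction in which the jaws open and shut (so a half turn about z gives the same grasp; the last joint's range is limited). The gripper opens to 85 mm and grips with 20 to 120 N. Pads are 22 mm wide; open, the fingers measure 114 mm over their backs; the gripper's body (76 mm by 85 mm) begins 54 mm behind the grasp point. The pads swing forward as they close: fully open they stand 13 mm farther back than shut.
Start: joints at [1.167, 0.527, 1.433, -0, 1.181, -0.178], TCP at [139.889, 609.121, 231.31] pointing down, gripper open.
Joint ranges: [-3.08, 3.08], [-0.75, 2.2], [0.22, 2.44], [-1.43, 4.57], [0, 2.65], [-2.85, 2.85]. Speed limits (rad/s): [2.79, 2.79, 3.14, 3.14, 3.14, 3.14].

### API

Orientations are given as a rotation vector (axis times angle).
In Python, from rig import * gives the robot as it stands. The module is installed in compiled form; this text tells all that it offers.
- The arm moves only by the shell command python3 -m handwheel 'ROWS' [FORCE]. ROWS is a JSON object of lists of equal length, an entry for each row: "travel": the shift along the world's x, y, z in mm, a list of three; "twist": the turn, a rotation vector about the world's x, y, z in rad, a list of three; "fingers": the closure, from -1 (fully open) to 1 (shut), so that 0 is half open. A call has exactly 8 rows; each row is the pose to reach, as a shift and turn from the pose measured when the call began; what a row does not reach only later rows make up. A row lasts 1/12 s, in which the tool goes at most 41.7 mm and 7.16 degrees, less where a joint would pass 70% of its speed; a pose out of reach is approached as far as the arm can. A call with a gripper value outside its range is refused whole. The fingers move at their own pace and stop on an object; FORCE is the grip in N (left out, the last holds). Time passes only in rows, so rows that repeat a pose let the fingers close, or fill a call up. It gives the time, the measured TCP pose, the force and the opening at its end, in the units of the state.
- state(): the state, without advancing time (a new reading comes with each control period).
- grab_frame(name): name is "scene" or "top" or "wrist"; returns a dict with "img" (400x640x3 uint8, blue, green, red), "intrinsics" (3x3 intrinsics, pixels), "D" ([k1, k2, p1, p2, k3] as OpenCV has them; the pictures are not rectified), "rvec" (rotation vector, rad) and "tvec" (3), from world to camera coordinates, as OpenCV has them. Camera axes: x right, y down, z forward; pixel columns grow to the right and rows downward; lengths in mm; the calibration is good to about 2 mm. A picture is of the moment at which its call begins. There is no depth.
- job_done(): hands the job in, once; it reports no verdict.
Trained networks look in a picture, given as the dict that the camera call returned (one of the last four; its "shot" number tells which), for a name from the list of things; names that differ only in an ending like _2 or _b are one class to them, and where a whole thing is asked for, a point or a joint stands for the part that bears it (a point fixed in the world has none). Each returns a list of dicts, best first, with "conf" (0 to 1); they miss things now and then, are a little off and sometimes report something else, mostly with a low value. They report only what shows in the picture. A call takes as long as a camera call.
- outline_of(name, picture): "mask" (400x640 bool, what is visible of it) and "extent" ([left, top, right, bottom] in pixels, round what is visible of it).
The state is a dict: "time_s": time; "q": joint angles; "joint_vel": joint speeds; "effort": joint torques, N m; "tcp_pos": TCP position; "eef_rot": TCP orientation; "wrist_force": force on the tool from outside, world axes, zero at the start; "ft_torque": the same for the moment, N m; "width": opening from 0.0 (shut) to 1.0 (fully open).
Only numpy, scipy, OpenCV 4.12 (cv2) and the standard library are available. Lean on these libraries where they do the work, as an engineer would, in place of code of your own. Each camera call takes 0.05 s, during which the arm holds its last target.

### The job

Get the coffee jug ready to pour: its lid stands a little unscrewed, so screw it down, clockwise seen from above and less than one turn, until it is down on the jug with its pouring lip right over the spout. Do not leave it short of that or run on to the stop beyond, where the jug is shut. Keep the jug standing about where it is, and leave the mug and the phone alone.

Things in the scene. Friction and masses are not known exactly. Their poses are not given: they have to be found in the camera images.
- jug: squat steel vacuum jug with a black handle and a black screw lid, 120 mm across, its rim 148 mm high, about 2.2 kg, loose on its foot: it holds its place while the lid is turned by a few newtons, but slides or tips under a hard sideways push. Origin: centre of its underside, on the lid's axis; z up. A spout sticks out along its -x to 71 mm from the axis; a handle along its +x to 107 mm from the axis, both below the lid (handle's top 147 mm high)
- spout_tip (a point): tip of the jug's spout, at the top of the spout, 71 mm from the lid's axis and 148 mm above the table
- lid_lip (a point): tip of the pouring lip, a beak about 30 mm wide at the rim, narrowing to 14 mm, that sticks out of the lid's rim to 70 mm from the lid's axis; this point lies 3 mm above the lid's underside. It is straight above the spout tip in the pouring position; but a lid that stands high (grey thread showing) with its lip near the spout has almost a whole turn to go
- lid_ridge (a point): on the lid's axis, half-way up the finger ridge that stands on the lid: an upright bar 66 mm long, 13 mm thick and 27 mm high, centred within 1 mm on the axis, running in line with the pouring lip. Its x axis points along the ridge, away from the lip; z up. The ridge's top is 13.5 mm above this point, the lid's flat top (a disc 99 mm across) 13.5 mm below it. The ridge may be pushed round or grasped across its thickness
- lid (a joint): turn of the lid on its thread, rad, growing clockwise seen from above (screwing down): 0 is the pouring position with the lip over the spout, 0.6 the hard stop (shut); it starts between -6.0 and -2.6. The lid sinks 8 mm a turn (at 0 its underside is 150 mm above the table), needs about 0.06 N m to turn and stays where it is left
- mug: two-tone mug, 82 mm across without its handle, 97 mm high, standing to the left of the jug; origin under its middle, z up. Leave it alone
- phone: smartphone lying flat to the right of the jug, 146 x 71 x 8 mm, origin at the centre of its underside. Leave it alone

How it is judged:
By the outcome, as a careful person would: the job done as asked, in the order asked, and still so for the second after the job is handed in, with the robot touching nothing.
It also fails if it takes over 58 s, if anything falls off the work surface, if the arm or the gripper's body presses on something with over 40 N, if the wrist force passes 120 N, or if a joint passes its speed limit or range.

## Working session

There is one attempt and no reset: what is moved stays moved. The work goes in short steps, Python scripts to look and compute and a shell command to move; the robot and the scene stay as the last step left them, time stands still between calls to the robot, and variables do not carry over. Pictures are saved under pics/ and viewed, and the job is handed in when it is done.

```bash
mkdir -p pics
python3 - <<'E'
from rig import *
import cv2,numpy as np
np.set_printoptions(precision=3,suppress=True)
s=state();print({k:np.round(s[k],3) for k in s})
for n in("scene","top","wrist"):
    f=grab_frame(n);cv2.imwrite(f"pics/a_{n}.png",f["img"])
    R=cv2.Rodrigues(f["rvec"])[0];print(n,(-R.T@np.array(f["tvec"]).ravel()),f["intrinsics"],f["D"])
    for o in("jug","lid","lid_lip","mug","phone"):
        try:print(o,[(round(d["conf"],2),d["extent"]) for d in outline_of(o,f)][:2])
        except Exception as e:print(o,e)
E
```

```text
{'time_s': np.float64(0.0), 'q': array([ 1.166,  0.528,  1.434, -0.   ,  1.181, -0.178]), 'joint_vel': array([ 0.001, -0.001, -0.001, -0.   , -0.001,  0.001]), 'effort': array([ -0.   , -44.235, -17.803,  -0.   ,   0.008,  -0.   ]), 'tcp_pos': array([139.608, 608.45 , 230.31 ]), 'eef_rot': array([-0.354, -3.121,  0.003]), 'wrist_force': array([-0.321,  0.056, -0.729]), 'ft_torque': array([-0.018, -0.031,  0.019]), 'width': np.float64(1.0)}
scene [ 194.718 -686.794  746.47 ] [[426.729   0.    318.759]
 [  0.    426.729 204.54 ]
 [  0.      0.      1.   ]] [-0.11  0.    0.    0.    0.  ]
jug [(0.89, [300.0, 167.8, 352.5, 254.7]), (0.26, [302.2, 167.7, 349.6, 202.4])]
lid [(0.73, [301.8, 169.9, 351.3, 202.5])]
lid_lip [(0.59, [302.8, 167.3, 350.5, 203.8])]
mug [(0.83, [296.1, 132.8, 324.9, 174.5])]
phone [(0.95, [310.5, 312.7, 369.0, 383.5]), (0.35, [294.1, 133.4, 322.7, 172.8])]
top [ 447.831    7.514 1190.461] [[457.572   0.    320.048]
 [  0.    457.572 198.26 ]
 [  0.      0.      1.   ]] [-0.109  0.     0.     0.     0.   ]
jug [(0.87, [281.7, 165.5, 349.5, 217.4])]
lid [(0.8, [293.2, 165.0, 347.8, 209.7])]
lid_lip [(0.77, [289.8, 164.9, 346.4, 212.4])]
mug [(0.93, [192.1, 139.5, 229.2, 177.5])]
phone [(0.73, [409.9, 205.2, 462.4, 259.7])]
wrist [ 70.252 624.894 373.901] [[309.359   0.    318.072]
 [  0.    309.359 204.439]
 [  0.      0.      1.   ]] [-0.011  0.     0.     0.     0.   ]
jug []
lid []
lid_lip []
mug []
phone []
```

Run:
```python
import cv2
a=cv2.imread("pics/a_top.png")[140:240,240:380];b=cv2.imread("pics/a_scene.png")[120:270,250:400]
cv2.imwrite("pics/b_top.png",cv2.resize(a,None,fx=5.5,fy=5.5,interpolation=2))
cv2.imwrite("pics/b_scene.png",cv2.resize(b,None,fx=4,fy=4,interpolation=2))
```

```text
(no output)
```

View pics/a_top.png

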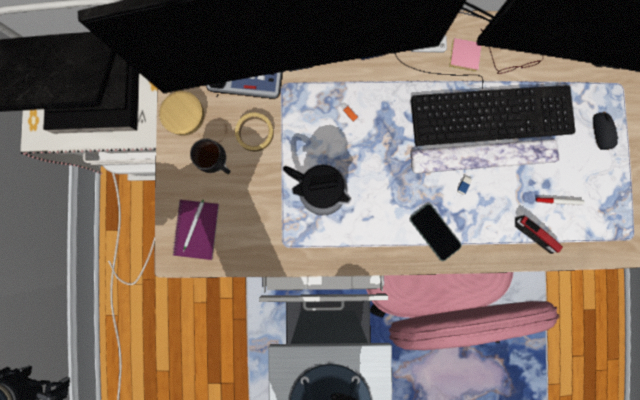

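View pics/b_top.png

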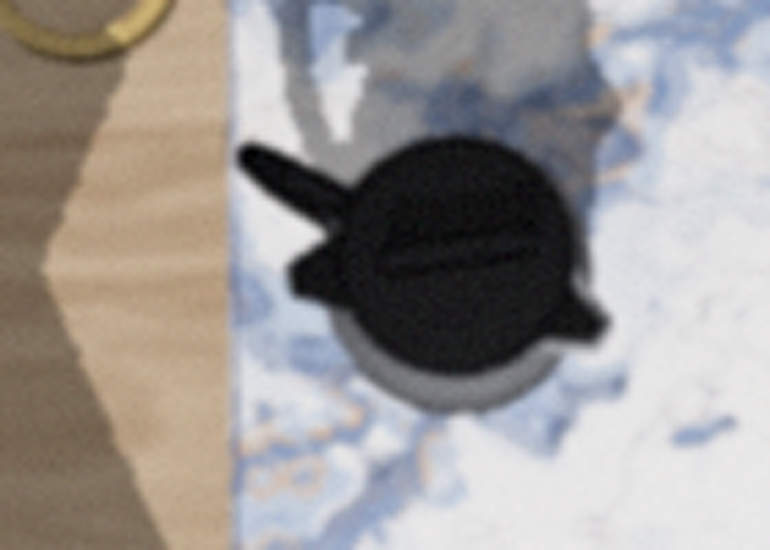

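View pics/b_scene.png

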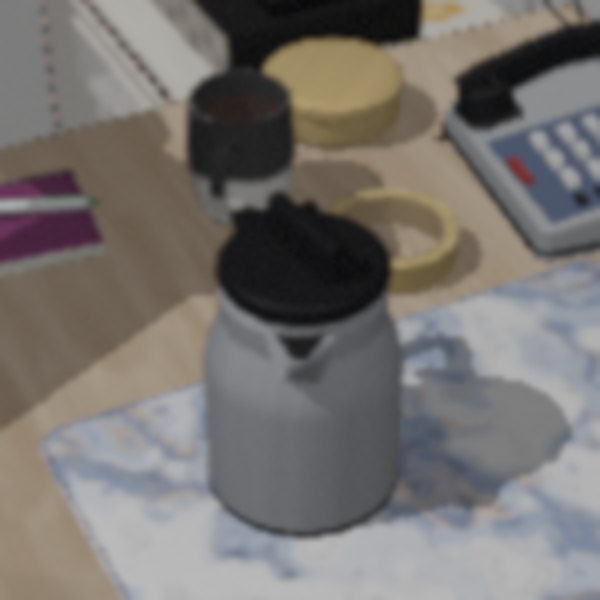

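View pics/a_scene.png

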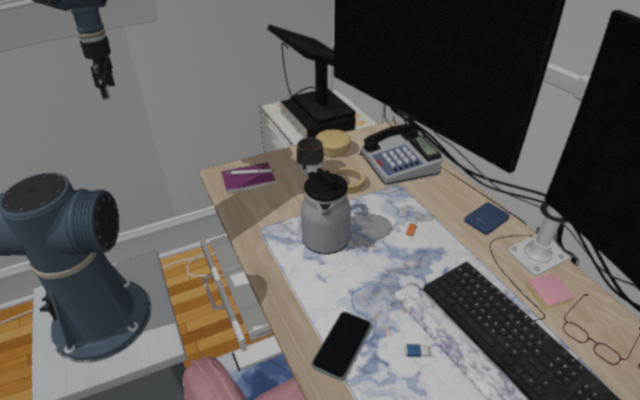

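The top view shows the handle at upper left (crop 245,150), the spout at lower right (600,325) and the lip at left (295,280). The lid needs about 3.7 rad clockwise. I'll triangulate next.

```bash
cat > h.py <<'E'
import cv2,numpy as np
np.set_printoptions(precision=3,suppress=True)
def ray(f,uv):
    p=cv2.undistortPoints(np.array([[uv]],float),f["intrinsics"],np.array(f["D"],float)).ravel()
    R=cv2.Rodrigues(np.array(f["rvec"]))[0];c=-R.T@np.array(f["tvec"],float).ravel()
    d=R.T@np.array([p[0],p[1],1]);return c,d/np.linalg.norm(d)
def atz(f,uv,z):
    c,d=ray(f,uv);return c+d*(z-c[2])/d[2]
def proj(f,P):
    return cv2.projectPoints(np.array(P,float).reshape(-1,3),np.array(f["rvec"],float),np.array(f["tvec"],float),f["intrinsics"],np.array(f["D"],float))[0].reshape(-1,2)
E
python3 - <<'E'
from rig import *
from h import *
s=state();R=cv2.Rodrigues(np.array(s["eef_rot"]))[0];print("tool",R)
f=grab_frame("top");g=grab_frame("scene");w=grab_frame("wrist")
Rw=cv2.Rodrigues(np.array(w["rvec"]))[0];cw=-Rw.T@np.array(w["tvec"]).ravel()
print("cam in tool",R.T@(cw-s["tcp_pos"]),"R cam axes in tool",R.T@Rw.T)
for z in(165,175,185):
  print(z,atz(f,(240+460/5.5,140+258/5.5),z))
  print(' scene lid top disc', atz(g,(250+303/4,120+262/4),z))
print("lip",atz(f,(240+295/5.5,140+280/5.5),155),"spout",atz(f,(240+605/5.5,140+325/5.5),148),"handle",atz(f,(240+243/5.5,140+153/5.5),145))
print("mug",atz(f,(210.5,158),97))
E
```

```text
tool [[-0.975  0.224  0.   ]
 [ 0.224  0.975 -0.   ]
 [-0.     0.    -1.   ]]
cam in tool [  71.399   -0.2   -142.564] R cam axes in tool [[ 0.001 -0.96  -0.278]
 [ 1.     0.001  0.   ]
 [ 0.    -0.278  0.961]]
165 [546.675   6.959 165.   ]
 scene lid top disc [545.883   9.078 165.   ]
175 [545.711   6.964 175.   ]
 scene lid top disc [539.844  -2.89  175.   ]
185 [544.747   6.97  185.   ]
 scene lid top disc [533.805 -14.857 185.   ]
lip [539.51   75.275 155.   ] spout [519.509 -52.849 148.   ] handle [594.167  97.271 145.   ]
mug [628.102 281.16   97.   ]
```

```bash
python3 -m handwheel '{"travel":[[22,-33,5],[44,-66,10],[66,-99,15],[88,-132,20],[110,-165,25],[132,-198,30],[154,-231,35],[176,-264,40]],"twist":[[0,0,-0.08],[0,0,-0.16],[0,0,-0.24],[0,0,-0.32],[0,0,-0.4],[0,0,-0.48],[0,0,-0.56],[0,0,-0.64]],"fingers":[-1,-1,-1,-1,-1,-1,-1,-1]}' 20
```

```text
time_s: 1.72
tcp_pos: [316.6, 343.5, 271.8]
eef_rot: [1.323, 2.849, 0.001]
wrist_force: [1.0, 1.0, 0.3]
width: 1.003
```

```bash
python3 -m handwheel '{"travel":[[22,-33,3],[44,-66,6],[66,-99,9],[88,-132,10],[110,-165,10],[132,-198,10],[154,-231,10],[176,-264,10]],"twist":[[0,0,-0.08],[0,0,-0.16],[0,0,-0.24],[0,0,-0.32],[0,0,-0.4],[0,0,-0.48],[0,0,-0.56],[0,0,-0.6]],"fingers":[-1,-1,-1,-1,-1,-1,-1,-1]}'
```

```text
time_s: 2.38
tcp_pos: [493.4, 77.6, 282.1]
eef_rot: [2.11, 2.327, 0.002]
wrist_force: [1.0, 0.2, 0.9]
width: 1.003
```

```bash
python3 -m handwheel '{"travel":[[15,-20,0],[30,-40,0],[45,-60,0],[53,-71,3],[53,-71,3],[53,-71,3],[53,-71,3],[53,-71,3]],"twist":[[0,0,0],[0,0,0],[0,0,0],[0,0,0],[0,0,0],[0,0,0],[0,0,0],[0,0,0]],"fingers":[-1,-1,-1,-1,-1,-1,-1,-1]}'
python3 - <<'E'
from rig import *
from h import *
import pickle
f=grab_frame("wrist");pickle.dump({k:f[k] for k in f},open("w1.pkl","wb"));cv2.imwrite("pics/w1.png",f["img"])
print(state()["q"])
E
```

```text
time_s: 3.05
tcp_pos: [545.2, 8.1, 285.1]
eef_rot: [-2.108, -2.329, -0.001]
wrist_force: [0.7, 0.7, 0.2]
width: 1.001
[-0.191  0.358  1.567  0.001  1.216 -0.29 ]
```

View pics/w1.png

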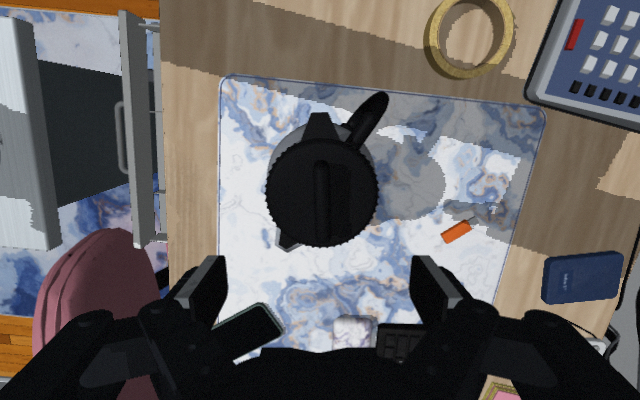

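Run:
```python
from h import *
a=cv2.imread("pics/w1.png")[80:260,240:410]
a=(255*(a/255.)**0.45).astype('uint8')
cv2.imwrite("pics/w1c.png",cv2.resize(a,None,fx=3.3,fy=3.3,interpolation=2))
```

```text
(no output)
```

View pics/w1c.png

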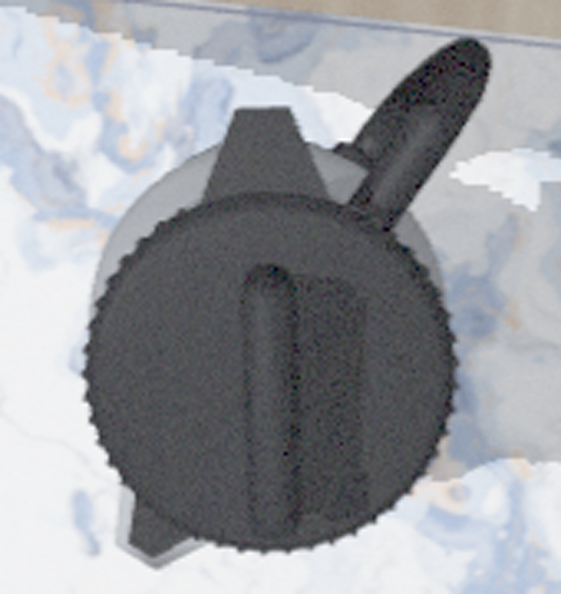

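Run:
```python
from h import *
import pickle
f=pickle.load(open("w1.pkl","rb"))
c=lambda x,y:(240+x/3.3,80+y/3.3)
P=lambda x,y,z:atz(f,c(x,y),z)
for zt in(162,165,168,171):
  L=P(85,370,zt-6);Rr=P(458,372,zt-6);T=P(270,192,zt);B=P(275,550,zt-6)
  print(zt,"LR",L,Rr,np.linalg.norm(L-Rr),"mid",(L+Rr)/2,"TB",np.linalg.norm(T-B),(T+B)/2)
  a=P(270,265,zt+27);b=P(275,535,zt+27);print("   ridge",a,b,np.linalg.norm(a-b),(a+b)/2)
a=P(264,108,158);print("lip",a);print("spout",P(155,566,148),"inner",P(150,555,148));print("handle",P(478,40,140))
```

```text
162 LR [497.152   6.863 156.   ] [598.945  16.504 156.   ] 102.24900097332565 mid [548.049  11.683 156.   ] TB 101.89441587950897 [548.541   9.399 159.   ]
   ridge [543.748  45.11  189.   ] [552.035 -22.525 189.   ] 68.1415541473159 [547.892  11.293 189.   ]
165 LR [497.597   7.651 159.   ] [598.266  17.186 159.   ] 101.12011526453763 mid [547.932  12.418 159.   ] TB 100.77805503476482 [548.418  10.162 162.   ]
   ridge [543.669  45.527 192.   ] [551.852 -21.259 192.   ] 67.28523722364291 [547.76   12.134 192.   ]
168 LR [498.042   8.439 162.   ] [597.587  17.868 162.   ] 99.99122955574967 mid [547.814  13.154 162.   ] TB 99.66173818921442 [548.294  10.924 165.   ]
   ridge [543.59   45.944 195.   ] [551.668 -19.992 195.   ] 66.42892029996989 [547.629  12.976 195.   ]
171 LR [498.486   9.228 165.   ] [596.908  18.55  165.   ] 98.86234384696165 mid [547.697  13.889 165.   ] TB 98.54546683811814 [548.171  11.687 168.   ]
   ridge [543.51  46.36 198.  ] [551.485 -18.726 198.   ] 65.57260337629688 [547.497  13.817 198.   ]
lip [538.947  80.266 158.   ]
spout [519.949 -53.345 148.   ] inner [518.213 -49.936 148.   ]
handle [593.922 103.415 140.   ]
```

```bash
python3 -m handwheel '{"travel":[[2.5,3,-30],[2.5,3,-60],[2.5,3,-85],[2.5,3,-98],[2.5,3,-104],[2.5,3,-108],[2.5,3,-110],[2.5,3,-110]],"twist":[[0,0,0.02],[0,0,0.02],[0,0,0.02],[0,0,0.02],[0,0,0.02],[0,0,0.02],[0,0,0.02],[0,0,0.02]],"fingers":[-1,-1,-1,-0.5,0,0,0,0]}' 20
python3 - <<'E'
from rig import *
from h import *
f=grab_frame("wrist");cv2.imwrite("pics/w2.png",f["img"])
E
```

```text
time_s: 3.77
tcp_pos: [548.3, 11.2, 175.8]
eef_rot: [2.084, 2.35, 0.002]
wrist_force: [-0.1, -0.6, -0.2]
width: 0.501
```

View pics/w2.png

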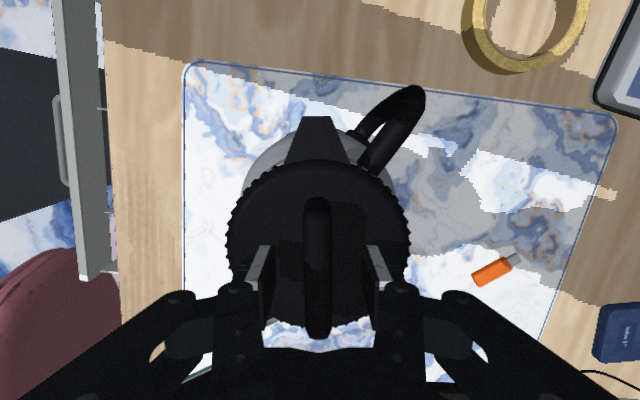

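The ridge (col 318) sits centred between the pads (cols 268 and 372). I'll close the gripper.

```bash
python3 -m handwheel '{"travel":[[0,0,-1],[0,0,-1],[0,0,-1],[0,0,-1],[0,0,-1],[0,0,-1],[0,0,-1],[0,0,-1]],"twist":[[0,0,0],[0,0,0],[0,0,0],[0,0,0],[0,0,0],[0,0,0],[0,0,0],[0,0,0]],"fingers":[0.2,0.4,0.5,0.6,0.7,0.8,1,1]}' 20
python3 -c "
from rig import *
s=state();print(s['wrist_force'],s['ft_torque'],s['width'],s['tcp_pos'],s['q'])"
```

```text
time_s: 4.48
tcp_pos: [548.1, 11.0, 175.4]
eef_rot: [2.084, 2.349, 0.002]
wrist_force: [-3.8, -0.6, 5.6]
width: 0.147
[-3.78850175 -0.57106458  5.56218054] [-0.08294848  0.4758589   0.05184586] 0.14697559969765547 [548.13493357  11.00648226 175.38427404] [-1.83954552e-01  4.98874567e-01  1.68402732e+00  3.50390011e-04
  9.56903704e-01 -3.03968952e-01]
```

```bash
python3 -m handwheel '{"travel":[[-0.3,0,1],[-0.5,0,1],[-0.5,0,1],[-0.5,0,0.9],[-0.5,0,0.7],[-0.5,0,0.5],[-0.5,0,0.3],[-0.5,0,0.2]],"twist":[[0,0,0],[0,0,-0.05],[0,0,-0.15],[0,0,-0.25],[0,0,-0.35],[0,0,-0.45],[0,0,-0.55],[0,0,-0.6]],"fingers":[1,1,1,1,1,1,1,1]}' 20
python3 -c "
from rig import *
s=state();print(s['wrist_force'],s['ft_torque'],s['width'],s['tcp_pos'],s['q'])"
```

```text
time_s: 5.15
tcp_pos: [547.8, 11.0, 174.8]
eef_rot: [2.688, 1.623, 0.001]
wrist_force: [0.7, 0.6, -2.5]
width: 0.148
[ 0.68822238  0.58373428 -2.50366264] [-0.06036793 -0.05184149  0.09019079] 0.1482741282045908 [547.7609259   11.02967079 174.76418388] [-1.83511743e-01  4.99497064e-01  1.68515081e+00 -8.18131856e-04
  9.55453723e-01  3.01204469e-01]
```

```bash
python3 -m handwheel '{"travel":[[0,0,-0.1],[0,0,-0.2],[0,0,-0.4],[0,0,-0.5],[0,0,-0.6],[0,0,-0.8],[0,0,-0.9],[0,0,-1]],"twist":[[0,0,-0.1],[0,0,-0.2],[0,0,-0.3],[0,0,-0.4],[0,0,-0.5],[0,0,-0.6],[0,0,-0.7],[0,0,-0.8]],"fingers":[1,1,1,1,1,1,1,1]}' 20
python3 -c "
from rig import *
s=state();print(s['wrist_force'],s['ft_torque'],s['width'],s['q'])"
```

```text
time_s: 5.82
tcp_pos: [547.6, 11.3, 173.7]
eef_rot: [3.11, 0.441, -0.001]
wrist_force: [-2.4, 0.0, 1.8]
width: 0.149
[-2.36599555  0.04569866  1.84806767] [0.08449437 0.23924842 0.08450423] 0.14878799689290104 [-1.82844868e-01  5.01394556e-01  1.68546873e+00 -1.31055191e-03
  9.54765194e-01  1.10709882e+00]
```

```bash
python3 -m handwheel '{"travel":[[0,0,-0.1],[0,0,-0.2],[0,0,-0.4],[0,0,-0.5],[0,0,-0.6],[0,0,-0.8],[0,0,-0.9],[0,0,-1]],"twist":[[0,0,-0.1],[0,0,-0.2],[0,0,-0.3],[0,0,-0.4],[0,0,-0.5],[0,0,-0.6],[0,0,-0.7],[0,0,-0.8]],"fingers":[1,1,1,1,1,1,1,1]}' 20
python3 -c "
from rig import *
s=state();print(s['wrist_force'],s['ft_torque'],s['width'],s['q'])"
```

```text
time_s: 6.48
tcp_pos: [547.6, 11.7, 172.6]
eef_rot: [3.035, -0.813, -0.001]
wrist_force: [-1.6, 1.2, 1.9]
width: 0.152
[-1.63730081  1.22070311  1.88926325] [0.16781975 0.18429787 0.08714273] 0.1522063301372055 [-1.82677712e-01  5.03109538e-01  1.68592049e+00 -8.21380176e-06
  9.53361628e-01  1.91149599e+00]
```

```bash
python3 -m handwheel '{"travel":[[0,0,0],[0,0,0],[0,0,0],[0,0,15],[0,0,45],[0,0,75],[0,0,105],[0,0,112]],"twist":[[0,0,0],[0,0,0],[0,0,0],[0,0,0],[0,0,0],[0,0,0.1],[0,0,0.2],[0,0,0.3]],"fingers":[0,-0.5,-1,-1,-1,-1,-1,-1]}' 20
python3 -m handwheel '{"travel":[[0,0,0],[0,0,0],[0,0,0],[0,0,0],[0,0,0],[0,0,0],[0,0,0],[0,0,0]],"twist":[[0,0,0.12],[0,0,0.24],[0,0,0.36],[0,0,0.48],[0,0,0.6],[0,0,0.72],[0,0,0.84],[0,0,0.96]],"fingers":[-1,-1,-1,-1,-1,-1,-1,-1]}'
python3 -m handwheel '{"travel":[[0,0,0],[0,0,0],[0,0,0],[0,0,0],[0,0,0],[0,0,0],[0,0,0],[0,0,0]],"twist":[[0,0,0.12],[0,0,0.24],[0,0,0.36],[0,0,0.48],[0,0,0.6],[0,0,0.72],[0,0,0.84],[0,0,0.96]],"fingers":[-1,-1,-1,-1,-1,-1,-1,-1]}'
python3 -m handwheel '{"travel":[[0,0,0],[0,0,0],[0,0,0],[0,0,0],[0,0,0],[0,0,0],[0,0,0],[0,0,0]],"twist":[[0,0,0.12],[0,0,0.24],[0,0,0.36],[0,0,0.48],[0,0,0.6],[0,0,0.72],[0,0,0.84],[0,0,0.92]],"fingers":[-1,-1,-1,-1,-1,-1,-1,-1]}'
cat > look.py <<'E'
from rig import *
from h import *
import sys,pickle
n=sys.argv[1];f=grab_frame("wrist");pickle.dump(dict(f),open(n+".pkl","wb"))
a=(255*(f["img"]/255.)**0.45).astype('uint8')
x0,y0,x1,y1=map(int,sys.argv[2:6]);k=float(sys.argv[6])
cv2.imwrite(f"pics/{n}.png",cv2.resize(a[y0:y1,x0:x1],None,fx=k,fy=k,interpolation=2))
s=state();print(s["tcp_pos"],s["eef_rot"],s["q"],s["time_s"])
E
python3 look.py w3 220 60 420 260 2.9
```

```text
time_s: 7.15
tcp_pos: [550.5, 11.3, 289.7]
eef_rot: [3.122, -0.34, 0.014]
wrist_force: [0.5, -0.4, -0.7]
width: 1.001
time_s: 7.82
tcp_pos: [550.6, 11.2, 289.6]
eef_rot: [-2.919, -1.15, -0.014]
wrist_force: [0.5, -0.2, -0.4]
width: 1.001
time_s: 8.48
tcp_pos: [550.7, 11.2, 289.4]
eef_rot: [-2.047, -2.374, -0.01]
wrist_force: [0.2, -0.0, 0.1]
width: 0.999
time_s: 9.15
tcp_pos: [550.8, 11.2, 289.2]
eef_rot: [-0.769, -3.037, -0.004]
wrist_force: [-0.4, -0.1, -0.4]
width: 1.003
[550.755  11.249 289.202] [-0.768 -3.037 -0.004] [-0.184  0.366  1.543  0.003  1.242 -1.261] 9.2
```

View pics/w3.png

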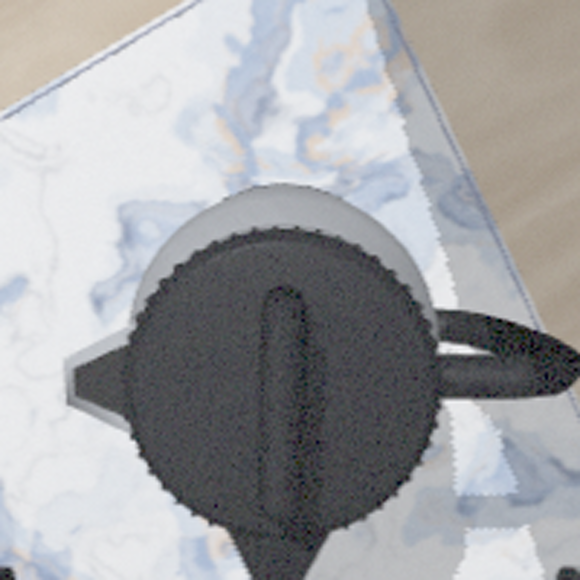

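Run:
```python
from h import *
import pickle
f=pickle.load(open("w3.pkl","rb"))
P=lambda x,y,z:atz(f,(220+x/2.9,60+y/2.9),z)
for zt in(164,167):
  L=P(122,385,zt-5);R=P(443,385,zt-5);print("LR",(L+R)/2,np.linalg.norm(L-R))
  a=P(284,287,zt+27);b=P(284,538,zt+27);d=a-b;print("ridge far end",a,"dir",np.degrees(np.arctan2(d[1],d[0])))
  d=P(284,300,zt+27)-P(281,500,zt+27);print("axis dir",np.degrees(np.arctan2(d[1],d[0])))
s1=P(66,365,148);s2=P(66,404,148);print("spout corners",s1,s2,(s1+s2)/2)
h=P(580,370,140);print("handle",h)
s=(s1+s2)/2
for ax in([547.6,11.3],[548.5,11]):
  v=s[:2]-ax;print(np.linalg.norm(v),np.degrees(np.arctan2(v[1],v[0])))
```

```text
LR [546.337  12.513 159.   ] 100.57319389163631
ridge far end [516.046  29.443 191.   ] dir 151.59872250160262
axis dir 150.74050090139033
LR [545.708  12.861 162.   ] 99.4698216707744
ridge far end [515.711  29.626 194.   ] dir 151.59872250160265
axis dir 150.7405009013904
spout corners [509.423 -47.299 148.   ] [520.507 -54.262 148.   ] [514.965 -50.781 148.   ]
handle [593.012 100.134 140.   ]
70.13593902118498 -117.72997099005592
70.29540335741645 -118.49308537142439
```

```bash
python3 -m handwheel '{"travel":[[-3,0,-30],[-3,0,-60],[-3,0,-90],[-3,0,-104],[-3,0,-112],[-3,0,-115],[-3,0,-116],[-3,0,-116]],"twist":[[0,0,0],[0,0,0],[0,0,0],[0,0,0],[0,0,0],[0,0,0],[0,0,0],[0,0,0]],"fingers":[-1,-1,-1,-0.5,0,0,0,0]}' 20
python3 -m handwheel '{"travel":[[0,0,0],[0,0,0],[0,0,0],[0,0,0],[0,0,0],[0,0,0],[0,0,0],[0,0,0]],"twist":[[0,0,0],[0,0,0],[0,0,0],[0,0,0],[0,0,0],[0,0,0],[0,0,0],[0,0,0]],"fingers":[0.2,0.4,0.5,0.6,0.7,0.8,1,1]}' 20
python3 -c "
from rig import *
s=state();print(s['wrist_force'],s['ft_torque'],s['q'])"
```

```text
time_s: 9.87
tcp_pos: [548.6, 11.1, 174.0]
eef_rot: [-0.768, -3.039, -0.004]
wrist_force: [0.3, -0.7, 1.1]
width: 0.502
time_s: 10.53
tcp_pos: [548.9, 11.0, 174.6]
eef_rot: [-0.768, -3.04, -0.004]
wrist_force: [-1.1, -0.3, 5.2]
width: 0.151
[-1.07265103 -0.30180246  5.17861584] [-0.05388689  0.14781297 -0.04555075] [-0.18516181  0.50336816  1.67764078  0.00365623  0.96660603 -1.26279077]
```

```bash
python3 -m handwheel '{"travel":[[-0.5,0,0],[-1,0,0],[-1,0,-0.2],[-1,0,-0.4],[-1,0,-0.5],[-1,0,-0.7],[-1,0,-0.9],[-1,0,-1]],"twist":[[0,0,-0.1],[0,0,-0.2],[0,0,-0.3],[0,0,-0.4],[0,0,-0.5],[0,0,-0.6],[0,0,-0.7],[0,0,-0.8]],"fingers":[1,1,1,1,1,1,1,1]}' 20
python3 -c "
from rig import *
s=state();print(s['wrist_force'],s['ft_torque'])"
python3 -m handwheel '{"travel":[[0,0,-0.1],[0,0,-0.2],[0,0,-0.4],[0,0,-0.5],[0,0,-0.6],[0,0,-0.8],[0,0,-0.9],[0,0,-0.9]],"twist":[[0,0,-0.1],[0,0,-0.2],[0,0,-0.3],[0,0,-0.4],[0,0,-0.5],[0,0,-0.6],[0,0,-0.7],[0,0,-0.7]],"fingers":[1,1,1,1,1,1,1,1]}' 20
python3 -c "
from rig import *
s=state();print(s['wrist_force'],s['ft_torque'],s['q'])"
python3 look.py w4 170 20 470 250 2.6
```

```text
time_s: 11.2
tcp_pos: [548.3, 10.5, 173.7]
eef_rot: [-1.899, -2.498, -0.007]
wrist_force: [0.1, -1.2, 2.1]
width: 0.149
[ 0.05122228 -1.19800163  2.06455367] [-0.2256721   0.03870286  0.07437316]
time_s: 11.87
tcp_pos: [547.6, 10.6, 172.7]
eef_rot: [-2.642, -1.694, -0.007]
wrist_force: [-2.0, -0.6, 4.5]
width: 0.146
[-1.95752635 -0.63170499  4.45924251] [-0.0762865   0.33490986 -0.07240965] [-0.187464    0.50192893  1.68809224  0.0060006   0.95024953  0.239533  ]
[547.607  10.577 172.699] [-2.639 -1.699 -0.007] [-0.187  0.502  1.688  0.006  0.95   0.236] 11.9167
```

View pics/w4.png

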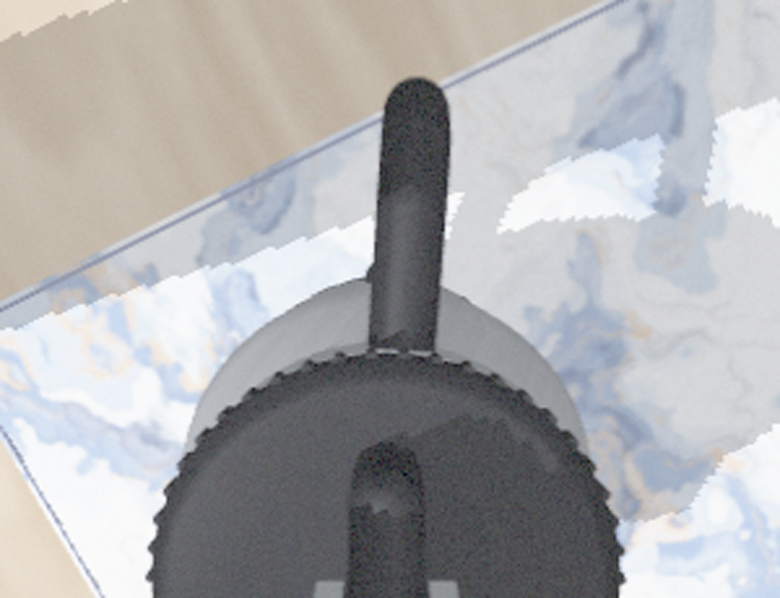

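```bash
python3 -m handwheel '{"travel":[[0,0,0],[0,0,0],[0,0,0],[0,0,15],[0,0,45],[0,0,75],[0,0,105],[0,0,112]],"twist":[[0,0,0],[0,0,0],[0,0,0],[0,0,0],[0,0,0],[0,0,0.1],[0,0,0.2],[0,0,0.3]],"fingers":[0,-0.5,-1,-1,-1,-1,-1,-1]}' 20
python3 -m handwheel '{"travel":[[0,0,0],[0,0,0],[0,0,0],[0,0,0],[0,0,0],[0,0,0],[0,0,0],[0,0,0]],"twist":[[0,0,0.12],[0,0,0.24],[0,0,0.36],[0,0,0.48],[0,0,0.6],[0,0,0.72],[0,0,0.84],[0,0,0.96]],"fingers":[-1,-1,-1,-1,-1,-1,-1,-1]}'
python3 -m handwheel '{"travel":[[0,0,0],[0,0,0],[0,0,0],[0,0,0],[0,0,0],[0,0,0],[0,0,0],[0,0,0]],"twist":[[0,0,0.1],[0,0,0.2],[0,0,0.25],[0,0,0.25],[0,0,0.25],[0,0,0.25],[0,0,0.25],[0,0,0.25]],"fingers":[-1,-1,-1,-1,-1,-1,-1,-1]}'
python3 look.py w5 220 60 420 260 2.9
```

```text
time_s: 12.58
tcp_pos: [550.5, 10.2, 289.6]
eef_rot: [2.348, 2.08, 0.016]
wrist_force: [0.8, -0.5, -0.0]
width: 1.001
time_s: 13.25
tcp_pos: [550.6, 10.2, 289.3]
eef_rot: [-1.114, -2.937, -0.017]
wrist_force: [-1.0, 0.1, 0.4]
width: 1.001
time_s: 13.92
tcp_pos: [550.6, 10.2, 289.2]
eef_rot: [-0.739, -3.051, -0.017]
wrist_force: [-0.4, 0.8, 0.5]
width: 1.001
[550.565  10.27  289.275] [-0.739 -3.051 -0.017] [-0.19   0.362  1.549  0.011  1.233 -1.29 ] 13.9667
```

View pics/w5.png

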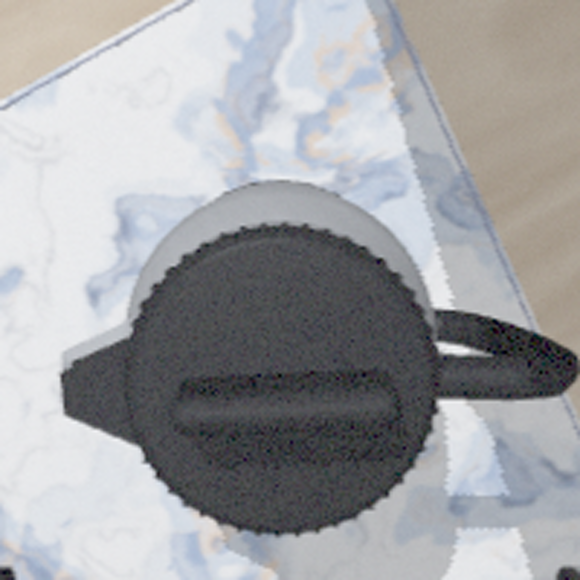

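Run:
```python
from h import *
import pickle
f=pickle.load(open("w5.pkl","rb"))
P=lambda x,y,z:atz(f,(220+x/2.9,60+y/2.9),z)
an=lambda d:np.degrees(np.arctan2(d[1],d[0]))
L=P(122,385,155);R=P(443,385,155);T=P(280,226,163);B=P(285,535,157);print("LR",(L+R)/2,"TB",(T+B)/2,np.linalg.norm(L-R),np.linalg.norm(T-B))
lip=(P(62,373,153.2)+P(64,412,153.2))/2;print("lip",lip)
for ax in([547,12],[547.6,11],[546.3,12.5],[548.5,11]):
  v=lip[:2]-ax;print(ax,np.linalg.norm(v),an(v))
d=P(185,408,190)-P(392,401,190);print("ridge dir lipward",an(d))
h=P(580,370,140);print(h)
```

```text
LR [548.143  11.982 155.   ] TB [548.353  11.782 160.   ] 102.05434766080955 100.86302563472942
lip [518.477 -51.851 153.2  ]
[547, 12] 69.9316243509942 -114.07081269835143
[547.6, 11] 69.26989448620432 -114.86132606257024
[546.3, 12.5] 70.10770880392631 -113.38180049258433
[548.5, 11] 69.65306255701456 -115.53306293607636
ridge dir lipward -115.33177820398217
[592.546 101.225 140.   ]
```

Run:
```python
from h import *
a=cv2.imread("pics/w3.png")[290:480,40:230];b=cv2.imread("pics/w5.png")[290:480,40:230]
cv2.imwrite("pics/cmp.png",cv2.resize(np.hstack([a,b]),None,fx=2.1,fy=2.1,interpolation=2))
```

```text
(no output)
```

View pics/cmp.png

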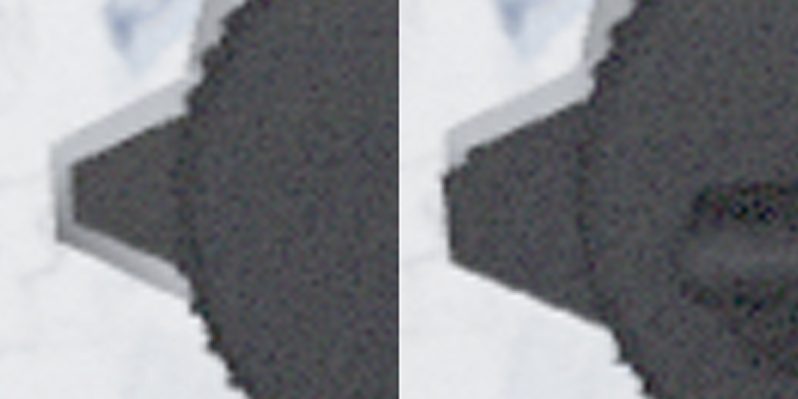

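Run:
```python
from h import *
import pickle
f=pickle.load(open("w5.pkl","rb"));g=pickle.load(open("w3.pkl","rb"))
P=lambda x,y,z,f=f:atz(f,(220+x/2.9,60+y/2.9),z)
an=lambda d:np.degrees(np.arctan2(d[1],d[0]))
u3=P(63.8,360.5,148,g);l3=P(67,404.8,148,g);u5=P(61.9,352,148)
print(u3,l3,u5)
sp=u5+(l3-u3)/2;lip=P(63.5,395,153.1);print("spout",sp,"lip",lip,"need deg",np.linalg.norm((sp-lip)[:2])/70*57.3)
for ax in([548,11.8],[547.5,11]):print(an(sp[:2]-ax),an(lip[:2]-ax))
# jug body displacement check: handle tip w3 vs w5
```

```text
[507.822 -47.134 148.   ] [520.894 -54.118 148.   ] [507.323 -46.931 148.   ]
spout [513.859 -50.423 148.   ] lip [519.237 -52.15  153.1  ] need deg 4.6235331741699115
-118.75314311706012 -114.21724040101896
-118.70935594576945 -114.11137004904444
```

```bash
python3 -m handwheel '{"travel":[[-0.5,0.5,5],[-1,0.5,10],[-1.5,1,10],[-2,1,10],[-2.5,1,10],[-3,1,10],[-3,1,10],[-3,1,10]],"twist":[[0,0,-0.12],[0,0,-0.24],[0,0,-0.36],[0,0,-0.48],[0,0,-0.6],[0,0,-0.72],[0,0,-0.84],[0,0,-0.96]],"fingers":[-1,-1,-1,-1,-1,-1,-1,-1]}'
python3 -m handwheel '{"travel":[[0,0,0],[0,0,0],[0,0,0],[0,0,0],[0,0,0],[0,0,0],[0,0,0],[0,0,0]],"twist":[[0,0,-0.12],[0,0,-0.24],[0,0,-0.36],[0,0,-0.48],[0,0,-0.6],[0,0,-0.6],[0,0,-0.6],[0,0,-0.6]],"fingers":[-1,-1,-1,-1,-1,-1,-1,-1]}'
python3 look.py w6 220 90 420 290 2.9
```

```text
time_s: 14.63
tcp_pos: [547.5, 11.2, 299.3]
eef_rot: [2.071, 2.358, 0.017]
wrist_force: [-0.4, 0.1, -0.4]
width: 0.996
time_s: 15.3
tcp_pos: [547.5, 11.3, 299.3]
eef_rot: [2.671, 1.642, 0.015]
wrist_force: [0.9, -0.2, -0.0]
width: 0.994
[547.519  11.266 299.317] [2.671 1.642 0.015] [-0.185  0.342  1.55   0.002  1.238  0.283] 15.35
```

View pics/w6.png

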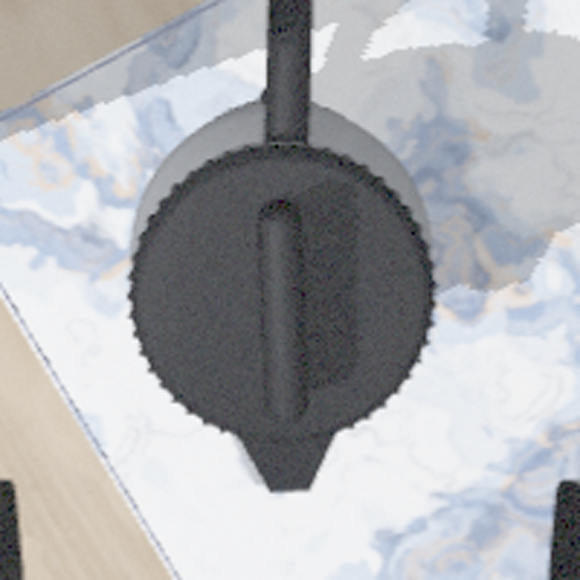

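Run:
```python
from h import *
import pickle
a=cv2.imread("pics/w6.png");b=a[420:500,220:350];cv2.imwrite("pics/w6c.png",cv2.resize(b,None,fx=5,fy=5,interpolation=2))
f=pickle.load(open("w6.pkl","rb"))
P=lambda x,y,z:atz(f,(220+x/2.9,90+y/2.9),z)
an=lambda d:np.degrees(np.arctan2(d[1],d[0]))
L=P(129,295,155);R=P(436,295,155);T=P(283,143,162);B=P(283,437,157);print((L+R)/2,(T+B)/2)
A=(L+R)[:2]/2
lip=P(290,490,153);print("lip",an(lip[:2]-A),np.linalg.norm(lip[:2]-A))
for z in(135,140,147):
  h=P(288.5,115,z);h2=P(289.5,30,z);print("handle",an(h[:2]-A)-180,an(h2[:2]-A)-180,an(h2-h)-180)
d=P(287,410,190)-P(279.5,210,190);print("ridge",an(d))
```

```text
[548.002  11.494 155.   ] [548.067  11.538 159.5  ]
lip -114.74218778315384 71.30059551357482
handle -118.89828277333143 -118.41716123225082 -117.40127218889023
handle -118.81853068183341 -118.3691653981073 -117.40127218889015
handle -118.70780476483326 -118.30150754723111 -117.40127218889018
ridge -114.71981042297243
```

View pics/w6c.png

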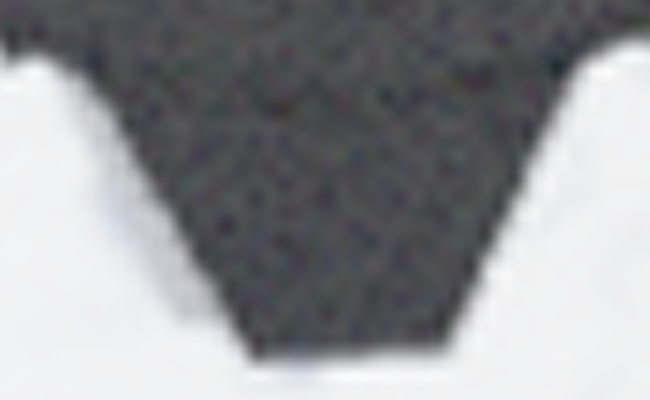

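```bash
python3 -m handwheel '{"travel":[[0,0,-40],[0,0,-80],[0,0,-105],[0,0,-118],[0,0,-124],[0,0,-126],[0,0,-126],[0,0,-126]],"twist":[[0,0,0.037],[0,0,0.037],[0,0,0.037],[0,0,0.037],[0,0,0.037],[0,0,0.037],[0,0,0.037],[0,0,0.037]],"fingers":[-1,-1,-1,-0.5,0,0,0,0]}' 20
python3 -m handwheel '{"travel":[[0,0,0],[0,0,0],[0,0,0],[0,0,0],[0,0,0],[0,0,0],[0,0,0],[0,0,0]],"twist":[[0,0,0],[0,0,0],[0,0,0],[0,0,0],[0,0,0],[0,0,0],[0,0,0],[0,0,0]],"fingers":[0.2,0.4,0.5,0.6,0.7,0.8,1,1]}' 20
python3 -c "
from rig import *
s=state();print(s['wrist_force'],s['ft_torque'],s['q'])"
```

```text
time_s: 16.02
tcp_pos: [548.6, 11.1, 174.5]
eef_rot: [2.639, 1.691, 0.018]
wrist_force: [0.1, -0.8, 0.3]
width: 0.502
time_s: 16.68
tcp_pos: [548.1, 11.4, 174.9]
eef_rot: [2.64, 1.691, 0.017]
wrist_force: [-3.6, 1.1, 5.9]
width: 0.144
[-3.59306702  1.14989766  5.87684087] [ 0.25314351  0.55817602 -0.06939603] [-0.18454034  0.49570848  1.69256532  0.00309428  0.94081251  0.24498962]
```

```bash
python3 -m handwheel '{"travel":[[-0.3,0,0],[-0.5,0,0],[-0.5,0,0],[-0.5,0,0],[-0.5,0,0],[-0.5,0,0],[-0.5,0,0],[-0.5,0,0]],"twist":[[0,0,-0.01],[0,0,-0.02],[0,0,-0.03],[0,0,-0.04],[0,0,-0.05],[0,0,-0.06],[0,0,-0.068],[0,0,-0.068]],"fingers":[1,1,1,1,1,1,1,1]}' 20
python3 -c "
from rig import *
s=state();print(s['wrist_force'],s['ft_torque'],s['q'])"
python3 -m handwheel '{"travel":[[0,0,0],[0,0,0],[0,0,0],[0,0,20],[0,0,50],[0,0,80],[0,0,110],[0,0,126]],"twist":[[0,0,0],[0,0,0],[0,0,0],[0,0,0],[0,0,0],[0,0,0],[0,0,0],[0,0,0]],"fingers":[0,-0.5,-1,-1,-1,-1,-1,-1]}' 20
python3 look.py w7 220 90 420 290 2.9
```

```text
time_s: 17.35
tcp_pos: [548.0, 11.3, 174.9]
eef_rot: [2.695, 1.599, 0.018]
wrist_force: [1.0, 0.4, -0.0]
width: 0.145
[ 1.00608032  0.398007   -0.00410006] [ 0.24192595 -0.13629786  0.00123954] [-0.1842431   0.49534223  1.69342659  0.00221536  0.93939683  0.31442249]
time_s: 18.02
tcp_pos: [549.1, 11.0, 304.5]
eef_rot: [2.692, 1.597, 0.023]
wrist_force: [-0.3, 0.1, -0.2]
width: 1.004
[550.521  10.826 306.742] [2.689 1.596 0.029] [-0.184  0.334  1.541  0.002  1.243  0.315] 18.0667
```

View pics/w7.png

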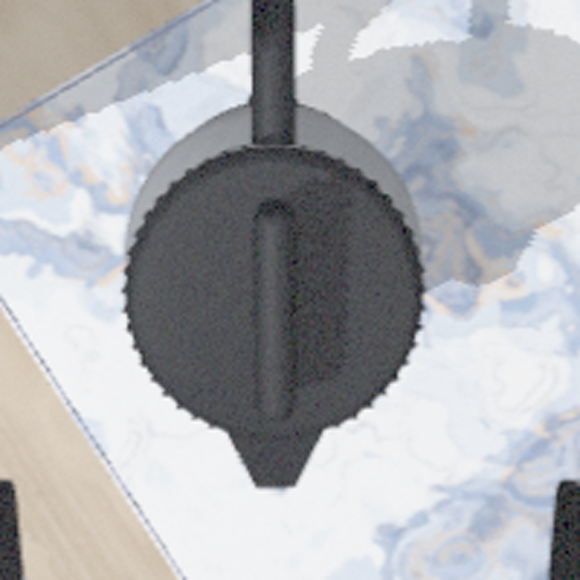

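```bash
python3 -m handwheel '{"travel":[[0,0,-5],[0,0,-10],[0,0,-10],[0,0,-10],[0,0,-10],[0,0,-10],[0,0,-10],[0,0,-10]],"twist":[[0,0,-0.1],[0,0,-0.2],[0,0,-0.3],[0,0,-0.4],[0,0,-0.5],[0,0,-0.6],[0,0,-0.7],[0,0,-0.8]],"fingers":[-1,-1,-1,-1,-1,-1,-1,-1]}' 20
python3 -m handwheel '{"travel":[[0,0,0],[0,0,0],[0,0,0],[0,0,0],[0,0,0],[0,0,0],[0,0,0],[0,0,0]],"twist":[[0,0,-0.1],[0,0,-0.2],[0,0,-0.3],[0,0,-0.4],[0,0,-0.5],[0,0,-0.6],[0,0,-0.7],[0,0,-0.7]],"fingers":[-1,-1,-1,-1,-1,-1,-1,-1]}' 20
python3 look.py w8 220 60 420 260 2.9
python3 - <<'E'
from h import *
import pickle
f=pickle.load(open("w7.pkl","rb"))
P=lambda x,y,z:atz(f,(220+x/2.9,90+y/2.9),z)
an=lambda d:np.degrees(np.arctan2(d[1],d[0]))
L=P(124,293,155);R=P(426,293,155);T=P(275,143,162);B=P(275,437,157);print((L+R)/2,(T+B)/2)
A=(L+R)[:2]/2
lip=P(275.5,487,153);print("lip",an(lip[:2]-A),np.linalg.norm(lip[:2]-A))
h=P(273.5,115,142);h2=P(273,30,142);print("handle",an(h[:2]-A)-180,an(h2[:2]-A)-180,an(h2-h)-180)
d=P(274,415,190)-P(272,205,190);print("ridge",an(d))
E
```

```text
time_s: 18.73
tcp_pos: [549.8, 10.8, 295.8]
eef_rot: [3.094, 0.414, 0.015]
wrist_force: [0.1, -0.3, 0.2]
width: 1.001
time_s: 19.4
tcp_pos: [549.3, 10.8, 295.0]
eef_rot: [3.045, -0.674, 0.001]
wrist_force: [-0.4, -0.6, 0.6]
width: 1.001
[549.316  10.797 295.081] [ 3.047 -0.669  0.001] [-0.171  0.356  1.541 -0.024  1.245  1.839] 19.45
[548.342  11.714 155.   ] [547.887  11.258 159.5  ]
lip -118.73063548789898 71.91053977845448
handle -118.2147234356122 -118.28718164063612 -118.44270031019039
ridge -118.27279124854375
```

View pics/w8.png

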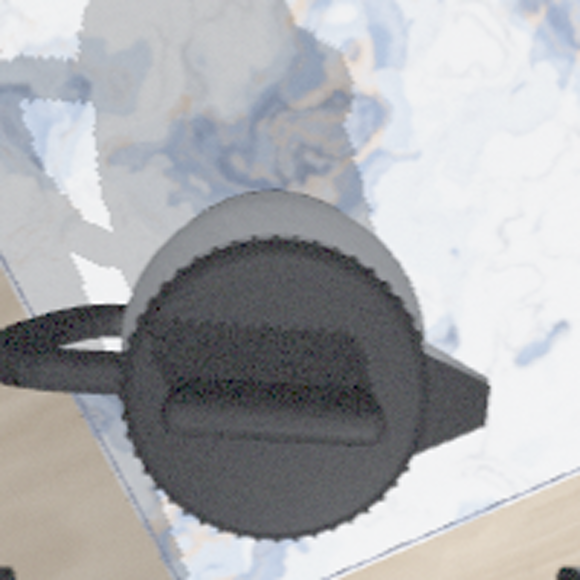

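Run:
```python
from rig import *
from h import *
import pickle
a=cv2.imread("pics/w8.png")[320:480,380:520]
f=pickle.load(open("w8.pkl","rb"))
P=lambda x,y,z:atz(f,(220+x/2.9,60+y/2.9),z)
an=lambda d:np.degrees(np.arctan2(d[1],d[0]))
for z in(153,156):print(z,P(488,382,z),P(487,424,z),(P(488,382,z)+P(487,424,z))/2)
L=P(122,390,155);R=P(426,390,155);T=P(275,238,162);B=P(275,540,157);print((L+R)/2,(T+B)/2)
d=P(380,425,190)-P(168,418,190);print("ridge",an(d))
h=P(0,358,142);A=np.array([548,11.5]);print("handle",h,an(h[:2]-A)-180)
for th in(-116,-117,-118,-119,-120):
  t=np.radians(th);c=np.array([np.cos(t),np.sin(t)]);n=np.array([-c[1],c[0]])
  q=[np.r_[A+71*c+s*7.4*n,148] for s in(1,-1)]
  print(th,[(p-[220,60])*2.9 for p in proj(f,q)])
cv2.imwrite("pics/w8c.png",cv2.resize(a,None,fx=4,fy=3.75,interpolation=2))
g=grab_frame("scene");b=g["img"][150:270,270:380];b=(255*(b/255.)**0.6).astype('uint8');cv2.imwrite("pics/s8.png",cv2.resize(b,None,fx=5,fy=5,interpolation=2))
```

```text
153 [520.03 -53.32 153.  ] [506.771 -47.776 153.   ] [513.4   -50.548 153.   ]
156 [521.011 -52.927 156.   ] [507.892 -47.441 156.   ] [514.452 -50.184 156.   ]
[547.918  11.011 155.   ] [546.661  11.509 159.5  ]
ridge -117.25726557205002
handle [594.074  90.643 142.   ] -120.20628199540948
-116 [array([486.811, 366.433]), array([483.293, 409.386])]
-117 [array([486.866, 370.081]), array([482.591, 412.922])]
-118 [array([486.855, 373.726]), array([481.827, 416.442])]
-119 [array([486.78 , 377.367]), array([481.003, 419.945])]
-120 [array([486.64 , 381.001]), array([480.117, 423.43 ])]
```

View pics/w8c.png

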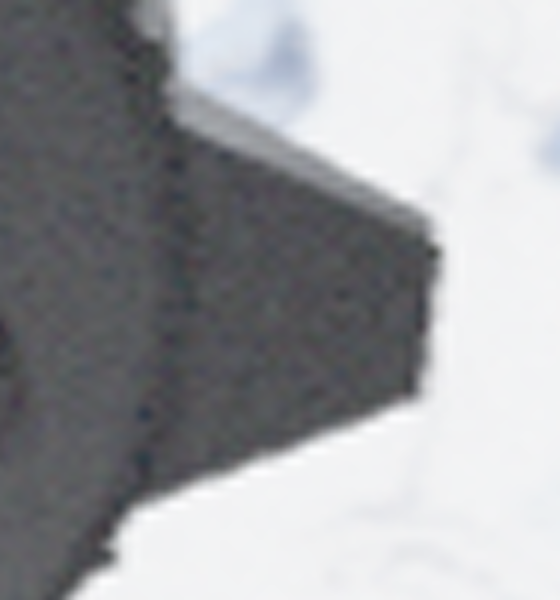

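View pics/s8.png

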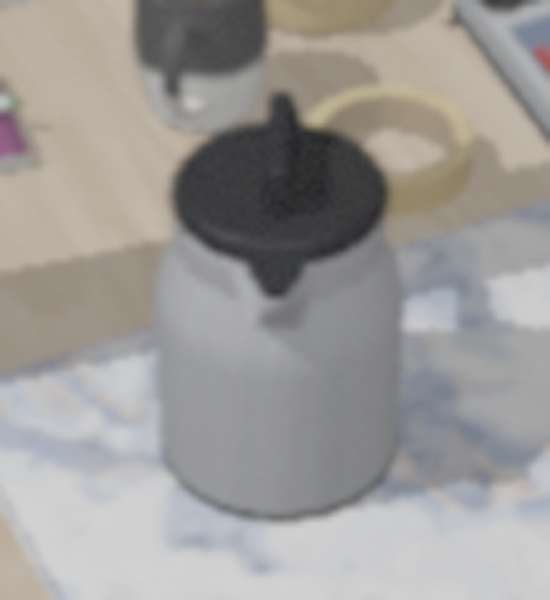

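```bash
python3 -c "
from rig import *
print(job_done(),state()['time_s'],state()['wrist_force'])"
```

```text
the job is handed in; nothing more can be done
the job is handed in; nothing more can be done
```

I screwed the lid down about 3.7 rad clockwise in two gripped strokes. After looking, I turned it a further 0.07 rad or so. I then let go, lifted the gripper about 120 mm clear and handed the job in at about 19.5 s.

**Lid position:** the last wrist view, from above the handle side, put the lip at -118.3° to -118.7° and the spout line (taken from the handle) at about -118.3°. Views from opposite sides placed the lip tip within about 1 mm of the spout tip. Comparing how much of the spout showed on each side suggests the lid is about 0.4° past centre, which is well short of the stop at 0.6 rad. I did not measure the lid's height directly.

**Disagreement between checks:** in the last side view, the ridge read -117.3° and the handle -120.2°. Their spread is about the error of reading pixels by eye, so I relied on the other measurements.

**Jug, mug and phone:** the jug shifted by no more than about 1 mm, and wrist forces stayed below 10 N in every reading I took. The arm stayed clear of the mug and the phone, but I did not check either one again before handing in.

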